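# Thumb open the counter guard's service gate

## Robot

A 6-joint arm with a two-finger parallel gripper is mounted at the origin on the work surface. World frame = base frame: x ahead of the robot, y to its left, z up, the work surface at z = 0. Lengths are in mm, angles in degrees, forces in N, time in s.
With the tool pointing down it reaches from about 300 to 850 mm from the base axis. Payload 4.2 kg.
Tool frame: the origin (TCP) lies midway between the tips of the shut fingers; the grasp point (between the pads) lies 19 mm behind it; z points along the fingers, y is the direction in which the jaws open and shut (so a half turn about z gives the same grasp; the last joint's range is limited). The gripper opens to 91 mm and grips with 3 to 60 N. Pads are 32 mm wide; open, the fingers measure 118 mm over their backs; the gripper's body (76 mm by 178 mm) begins 60 mm behind the grasp point.
Start: joints at [69.958, 18.312, 89.639, -0, 72.044, -1.146], TCP at [186.219, 544.027, 213.976] pointing down, gripper open.
Joint ranges: [-177.97, 177.97], [-48.28, 115.42], [12.27, 149.76], [-77.06, 257.06], [2.81, 150.46], [-146.56, 146.56]. Speed limits (degrees/s): [147.25, 147.25, 180, 180, 180, 180].

## Interface

Orientations are given as [roll, pitch, yaw] about the fixed x, y, z axes, in that order (R = Rz(yaw) Ry(pitch) Rx(roll)).
In Python, from workcell import * gives the robot as it stands.
- The arm moves only by the tool arm_command, never from a script. Its argument "deltas" is text: rows parted by semicolons, each of 7 numbers parted by spaces: the shift along the tool's x, y, z in mm, then the turn, a rotation vector about the tool's x, y, z in degrees, then the finger opening in mm, from 0 to 91.2. In form: x y z wx wy wz hand; .... A call has 1 to 5 rows; each row shifts and turns the commanded pose from where the row before left it, along the tool's axes as they then stand; what a row does not reach is not made up. A row lasts 1/8 s, in which the tool goes at most 62.5 mm and 10.7 degrees, less where a joint would pass 70% of its speed; a pose out of reach is approached as far as the arm can. A call is refused whole if a number of a shift passes 62.5 or a number of a turn 10.7, either way. A call with a gripper value outside its range is refused whole. The fingers move at their own pace and stop on an object; "force" is the grip in N (left out, the last holds). Time passes only in rows, so rows that do not move let the fingers close. It gives the time, the measured TCP pose, the force and the opening at its end, in the units of the state.
- state(): the state, without advancing time (a new reading comes with each control period).
- grab_frame(name): name is "side" or "top"; returns the picture (420x560x3 uint8, red, green, blue); there is no depth.
- camera_model(name): a dict with "fx", "fy", "cx", "cy" (pixels), "rvec" (rotation vector, rad) and "tvec" (3), from world to camera coordinates, as OpenCV has them. Camera axes: x right, y down, z forward; pixel columns grow to the right and rows downward; lengths in mm; the calibration is good to about 2 mm. A picture is of the moment at which its call begins. camera_model takes no time and is no camera call.
- job_done(): hands the job in, once; it reports no verdict.
The state is a dict: "time_s": time; "qpos": joint angles; "qvel": joint speeds; "effort": joint torques, N m; "ee_pos": TCP position; "ee_rot": TCP orientation; "force": force on the tool from outside, world axes, zero at the start; "torque": the same for the moment, N m; "gripper_width": finger opening in mm.
Only numpy, scipy, OpenCV 4.12 (cv2) and the standard library are available. Lean on these libraries where they do the work, as an engineer would, in place of code of your own. Each camera call takes 0.05 s, during which the arm holds its last target. There are 200 camera calls.

## Task

Open the service gate in the orange counter guard so that goods can be handed across: press the yellow thumb lever down gently until the latch bar behind the gate is lifted right out of its catch, keep it down while you push the gate away from you past the catch, then swing the gate wide open and leave it standing there. Do not force the lever at the bottom of its travel, do not shove the gate against the catch and do not fling it open. Leave the jars, the box of chocolate bars and the calculator where they are.

Things in the scene. Friction and masses are not known exactly. Their poses are not given: they have to be found in the camera images.
- guard: Low orange steel guard, a fence 740 mm long, 250 mm high, fixed on the counter: two posts with mesh panels outside them and a 250 mm gateway between. Origin: on the counter, middle of the gateway, middle plane of the fence. x points across it from the robot's to the customers' side, y left along it, z up. Placed and turned anew each run.
- gate (a joint): Gate angle, rad: 0 shut, grows as it swings away from the robot (about +z), stop at 1.40. Orange frame with mesh, 20 mm thick, 240 mm wide from the hinge line, 20 to 235 mm above the counter, 0.85 kg; the stiff hinge keeps it where it is left. Latched it has 0.01 to 0.02 rad of play; the bar is past the catch at 0.065. Its swing is clear of objects.
- gate_hinge (a point): Point on the gate's vertical hinge line at the left of the gateway, 190 mm above the counter, in the gate's middle plane, 125 mm from the middle of the gateway (guard +y). The gate's front, robot's side, is a flat face 10 mm before its middle plane; at the thumb lever a plate stands 15 mm before it.
- thumb_lever: Thumb lever of the latch. Origin: its pivot pin (along y), in the gate's middle plane, 185 mm from the hinge line, 185 mm up; axes as the gate's at rest. Its yellow pad, 34 mm wide, 5 mm thick, sticks out to 50 mm before the middle plane, rising outwards by 27 degrees at rest, level when pressed. A set-screw in its tail lifts the bar. A light spring returns it.
- thumb_pad (a point): Where to press: top of the yellow pad, 28 mm out from the pin, mid-width; 200 mm up. It first moves down free, 1 to 9 mm as the screw is set (new each run, not seen), then lifts the bar (2 to 5 N); the bar clears the catch 6 mm on, and 1 mm later meets the top of its staple: a firm stop. Clear above; a pull handle hangs below, 56 to 156 mm up, 52 mm out.
- latch_bar: Gravity latch bar: bright flat steel, 188 x 20 x 6 mm, 0.13 to 0.27 kg, on the customers' side, 26 mm behind the gate's middle plane. Origin: its pivot, 100 mm from the hinge line, 195 mm up; axes as the gate's at rest. It lies level along the gate to the latch post (-y) and reaches 36 mm beyond the gate into the catch. It falls by its weight.
- catch: Dark steel catch on the customers' side of the right-hand post: a hook open at the top that holds the bar's end. Same origin and axes as the guard; the hook is 142 mm to the right (-y), its lip 33 to 39 mm behind the middle plane, top 195.4 mm up, 10.4 mm above the underside of the resting bar.
- jam_a: Jam jar with red lid, 68 mm across, 105 mm high, loose; on the customers' side, to the right or left of the gateway. Origin: centre of its underside.
- jam_b: Another such jam jar, loose; on the robot's side, to the right. Origin: centre of its underside.
- choc_box: Open cardboard counter box of chocolate bars, 75 x 160 mm, 95 mm high at its back, loose; on the customers' side, on the other hand of the gateway from the jar there. Origin: centre of its underside.
- calculator: Flat grey calculator, 120 x 80 mm, 18 mm high, loose; on the robot's side, to the left. Origin: centre of its underside.

How it is judged:
By the outcome, as a careful person would: the job done as asked, in the order asked, and still so for the second after the job is handed in, with the robot touching nothing.
It also fails if it takes over 50 s, if anything falls off the work surface, if the arm or the gripper's body presses on something with over 40 N, if the wrist force passes 120 N, or if a joint passes its speed limit or range.

## Working session

There is one attempt and no reset: what is moved stays moved. The work goes in short steps, Python scripts to look and compute and a tool call to move; the robot and the scene stay as the last step left them, time stands still between calls to the robot, and variables do not carry over. Pictures are saved under pics/ and viewed, about 8 in all and at most 12, crops included, and the job is handed in when it is done.

Besides the shell and the picture viewer there is one more tool, called after "Request:" as name(argument=value, ...) on one line, values as JSON. arm_command: Moves the arm, as the interface text tells. Its arguments: {"type":"object","properties":{"deltas":{"type":"string"},"force":{"type":"number"}},"required":["deltas"]}

```bash
ls; mkdir -p pics
python3 - <<'E'
from workcell import *
import cv2
print(state())
for n in ("side","top"):
    im=grab_frame(n); cv2.imwrite(f"pics/{n}0.png",im[...,::-1]); print(n,camera_model(n))
a=cv2.imread("pics/side0.png")
E
```

```text
pics
{'time_s': 0.0, 'qpos': array([ 6.99572622e+01,  1.83533120e+01,  8.97054463e+01,  7.75762180e-04,
        7.20447531e+01, -1.14477727e+00]), 'qvel': array([ 0.01658766,  0.00559627,  0.00463894,  0.04211626, -0.1184877 ,
        0.02648987]), 'effort': array([ 3.52968142e-03, -4.12465882e+01, -2.31981504e+01,  7.28988857e-02,
        4.57502611e-02, -1.54519321e-04]), 'ee_pos': array([186.04566964, 543.53997975, 213.11004351]), 'ee_rot': array([-1.79896524e+02, -2.80543261e-03,  1.61101797e+02]), 'force': array([ 0.01225067,  0.50426156, -0.88740726]), 'torque': array([ 0.02037492, -0.00678762,  0.00587471]), 'gripper_width': 91.11909182146748}
side {'fx': 429.24239483743145, 'fy': 429.24239483743145, 'cx': 275.7787543104534, 'cy': 205.87450922029387, 'rvec': array([ 2.46172877,  0.22421373, -0.06984203]), 'tvec': array([-522.25248258,    8.45053808, 1241.64441352])}
top {'fx': 535.2848302819489, 'fy': 535.2848302819489, 'cx': 285.0405707199133, 'cy': 206.316199760385, 'rvec': array([ 2.1813829 , -2.18867577,  0.13373045]), 'tvec': array([ -15.03441368,  517.26992684, 1217.29557053])}
```

View pics/side0.png

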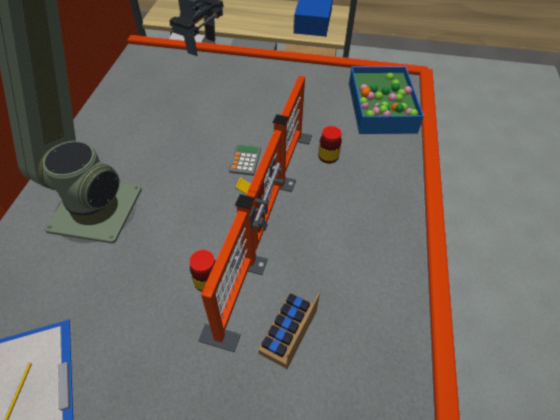

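View pics/top0.png

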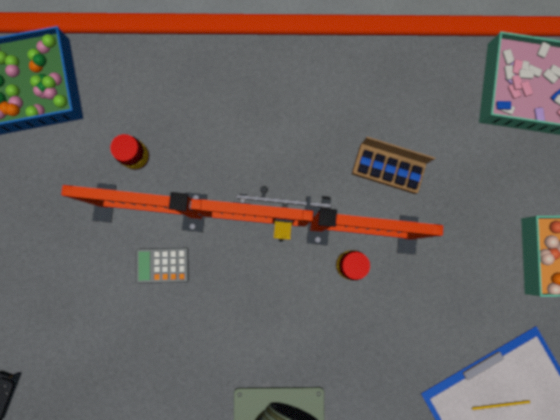

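The side view shows the yellow pad at about (244,187), and the top view shows it at (282,230). In the top view the guard runs from (65,191) to (440,230), with post caps at (179,201) and (325,217). Next I'll measure these.

```bash
cat > h.py <<'E'
import numpy as np, cv2
from workcell import *
def cam(n):
    c=camera_model(n); K=np.array([[c['fx'],0,c['cx']],[0,c['fy'],c['cy']],[0,0,1.]])
    R=cv2.Rodrigues(np.array(c['rvec']))[0]; return K,R,np.array(c['tvec'])
def onplane(n,p,z):
    K,R,t=cam(n); d=R.T@np.linalg.solve(K,[*p,1]); o=-R.T@t
    return o+d*(z-o[2])/d[2]
def tri(ps,pt):
    P=[]
    for n in("side","top"):
        K,R,t=cam(n);P.append(K@np.c_[R,t])
    X=cv2.triangulatePoints(P[0],P[1],np.array(ps,float).reshape(2,1),np.array(pt,float).reshape(2,1))
    return (X[:3]/X[3]).ravel()
def proj(n,X):
    K,R,t=cam(n);v=K@(R@np.asarray(X,float)+t);return v[:2]/v[2]
def blobs(im,lo,hi,roi):
    x0,y0,x1,y1=roi;m=cv2.inRange(cv2.cvtColor(im[y0:y1,x0:x1],cv2.COLOR_BGR2HSV),lo,hi)
    n,_,s,c=cv2.connectedComponentsWithStats(m)
    return [(c[i]+[x0,y0],s[i]+[x0,y0,0,0,0]) for i in np.argsort(-s[:,4]) if i and s[i,4]>15]
E
python3 - <<'E'
from h import *
S=cv2.imread("pics/side0.png");T=cv2.imread("pics/top0.png")
ys=blobs(S,(18,130,100),(33,255,255),(225,170,270,205));yt=blobs(T,(18,130,100),(33,255,255),(260,210,310,250))
print("yel",ys[:2],yt[:2]); print(tri(ys[0][0],yt[0][0]))
ks=blobs(S,(0,0,0),(180,255,45),(230,105,300,215));kt=blobs(T,(0,0,0),(180,255,45),(160,185,345,235))
print("caps",ks[:4],kt[:4])
for c,s in kt[:3]: print(onplane("top",c,250))
# orange columns in top view: mean row of brightest orange
m=cv2.inRange(cv2.cvtColor(T,cv2.COLOR_BGR2HSV),(0,180,190),(14,255,255));m[:180]=0;m[240:]=0
for u in (70,90,120,150,380,400,420,435):
    r=np.where(m[:,u])[0]
    if len(r): print(u,r.min(),r.max(),onplane("top",(u,r.min()),250)[:2],onplane("top",(u,r.max()),250)[:2])
big=[cv2.resize(S[160:260,215:315],(400,400),interpolation=2),cv2.resize(T[180:250,240:340],(400,280),interpolation=2)]
big[1]=cv2.copyMakeBorder(big[1],0,120,0,0,0);cv2.imwrite("pics/c1.png",np.hstack(big))
E
```

```text
yel [(array([242.57241379, 185.26896552]), array([236, 178,  14,  16, 145]))] [(array([282.11824324, 229.7972973 ]), array([274, 221,  18,  19, 296]))]
[452.04191987  -6.36479452 205.79928721]
caps [(array([244.11111111, 201.45751634]), array([236, 195,  17,  14, 153])), (array([280.15909091, 119.63636364]), array([274, 115,  14,  10,  88]))] [(array([326.62307692, 216.53846154]), array([319, 208,  17,  18, 260])), (array([178.81349206, 200.87698413]), array([171, 193,  17,  18, 252]))]
[475.99679286 -89.56618944 250.        ]
[506.39770141 190.11383415 250.        ]
70 188 194 [531.16009638 394.47132313] [519.77781504 394.0918388 ]
90 189 196 [529.21692444 357.0828283 ] [515.93158706 356.6863313 ]
120 192 206 [523.44388973 300.8157787 ] [496.89533869 300.16298112]
150 195 209 [517.65983009 244.44127441] [491.10039353 243.92822063]
380 220 233 [ 469.13140035 -191.2838364 ] [ 444.40510191 -190.74902428]
400 222 235 [ 465.21098907 -229.47033866] [ 440.47800186 -228.84620556]
420 224 231 [ 461.28554504 -267.70586192] [ 447.94983189 -267.32115721]
435 226 232 [ 457.38429531 -296.38462538] [ 445.95136354 -296.02377746]
```

View pics/c1.png

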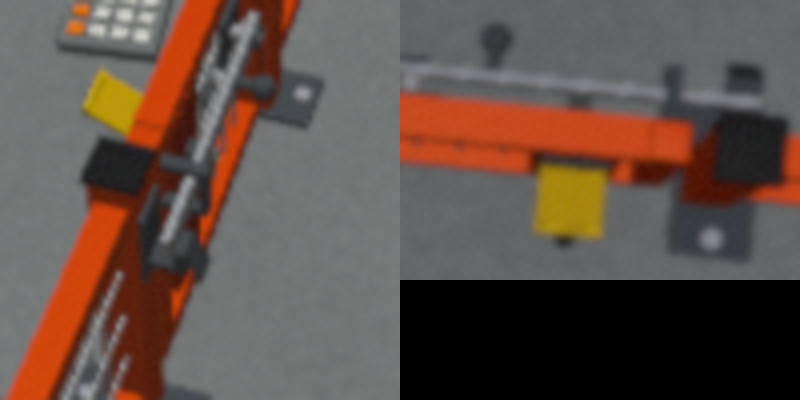

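The numbers agree. Gateway middle is about (490,50), guard yaw is about -6.15°, and the pad should be near (455.8,-6.3), against (452,-6.4,206) measured for the centroid of its visible part. I'll raise the arm, shut the fingers and turn to yaw 83.85, so the tool's y axis points along guard +x.

Request:
arm_command(deltas="0 0 -50 0 0 9.65 0; 0 0 -50 0 0 9.65 0; 0 0 0 0 0 9.65 0; 0 0 0 0 0 9.65 0; 0 0 0 0 0 9.65 0", force=40)

```text
time_s: 0.72
ee_pos: [186.1, 543.8, 313.6]
ee_rot: [-180.0, 0.0, 112.5]
force: [-0.1, -0.3, -0.7]
gripper_width: 44.4
```

Request:
arm_command(deltas="0 0 0 0 0 9.65 0; 0 0 0 0 0 9.65 0; 0 0 0 0 0 9.7 0; 0 0 0 0 0 0 0; 0 0 0 0 0 0 0")

```text
time_s: 1.35
ee_pos: [186.2, 543.9, 313.7]
ee_rot: [-180.0, 0.0, 84.0]
force: [1.1, 0.1, -0.4]
gripper_width: 0.1
```

```bash
cat >> h.py <<'E'
from scipy.spatial.transform import Rotation as Ro
def delta(pos,yaw):
    s=state();R=Ro.from_euler('xyz',s['ee_rot'],degrees=True)
    T=Ro.from_euler('xyz',[180,0,yaw],degrees=True)
    print("at",s['ee_pos'].round(1),s['ee_rot'].round(2),"F",s['force'].round(2),"t",s['time_s'])
    print("shift",R.inv().apply(np.array(pos)-s['ee_pos']).round(1),"turn",(R.inv()*T).as_rotvec(degrees=True).round(2))
YAW=-6.15;O=np.array([490,50.3]);H=None
c,s_=np.cos(np.radians(YAW)),np.sin(np.radians(YAW));G=np.array([[c,-s_],[s_,c]])
def g2w(x,y,z): return np.array([*(O+G@[x,y]),z])
E
python3 -c "
from h import *
delta(g2w(-29,-60,300),83.85)"
```

```text
at [186.2 543.9 313.7] [-1.7999e+02  3.0000e-02  8.3990e+01] F [ 1.1   0.13 -0.39] t 1.35
shift [-519.   324.7   13.9] turn [-0.01  0.03  0.14]
```

Request:
arm_command(deltas="-30 19 0 0 0 0 0; -44 27.5 0 0 0 0 0; -44 27.5 0 0 0 0 0; -44 27.5 0 0 0 0 0; -44 27.5 0 0 0 0 0")

```text
time_s: 1.98
ee_pos: [292.9, 323.9, 314.0]
ee_rot: [180.0, -0.0, 84.0]
force: [0.0, 0.7, -0.2]
gripper_width: 0.5
```

Request:
arm_command(deltas="-44 27.5 0 0 0 0 0; -44 27.5 0 0 0 0 0; -44 27.5 0 0 0 0 0; -44 27.5 0 0 0 0 0; -44 27.5 0 0 0 0 0")

```text
time_s: 2.6
ee_pos: [406.0, 90.4, 314.2]
ee_rot: [180.0, -0.0, 84.0]
force: [0.5, -0.1, -0.5]
gripper_width: 0.4
```

Request:
arm_command(deltas="-44 27.5 0 0 0 0 0; -44 28 0 0 0 0 0; -5 2.5 5 0 0 0 0; 0 0 0 0 0 0 0; 0 0 0 0 0 0 0")

```text
time_s: 3.22
ee_pos: [452.8, -5.7, 309.0]
ee_rot: [-180.0, -0.0, 84.0]
force: [0.8, -0.3, 0.2]
gripper_width: 0.4
```

```bash
python3 -c "
from h import *
delta(g2w(-29,-60,250),83.85); delta(g2w(-29,-60,214),83.85)"
```

```text
at [452.8  -5.7 309. ] [-1.7999e+02 -3.0000e-02  8.3970e+01] F [ 0.78 -0.31  0.17] t 3.225
shift [-0.4  2.  59. ] turn [-0.01 -0.03  0.12]
at [452.8  -5.7 309. ] [-1.7999e+02 -3.0000e-02  8.3970e+01] F [ 0.78 -0.31  0.17] t 3.225
shift [-0.4  2.  95. ] turn [-0.01 -0.03  0.12]
```

Request:
arm_command(deltas="0 0 25 0 0 0 0; 0 0 25 0 0 0 0; 0 0 20 0 0 0 0; 0 0 10 0 0 0 0; 0 0 0 0 0 0 0")

```text
time_s: 3.85
ee_pos: [453.0, -6.1, 228.9]
ee_rot: [-180.0, -0.0, 83.9]
force: [0.4, 0.0, -0.0]
gripper_width: 0.2
```

```bash
python3 -c "
from h import *
s=state();print(s['ee_pos'],s['force'])
S=grab_frame('side')[...,::-1].copy();T=grab_frame('top')[...,::-1].copy()
print(proj('side',s['ee_pos']),proj('top',s['ee_pos']))
a=cv2.resize(S[130:230,195:295],(400,400),interpolation=2);b=cv2.resize(T[170:270,232:332],(400,400),interpolation=2)
cv2.imwrite('pics/c2.png',np.hstack([a,b]))"
```

```text
[452.97744476  -6.05273882 228.88997303] [ 0.40451289  0.00633734 -0.02470366]
[243.38194375 178.61892402] [282.45546478 229.38243404]
```

View pics/c2.png

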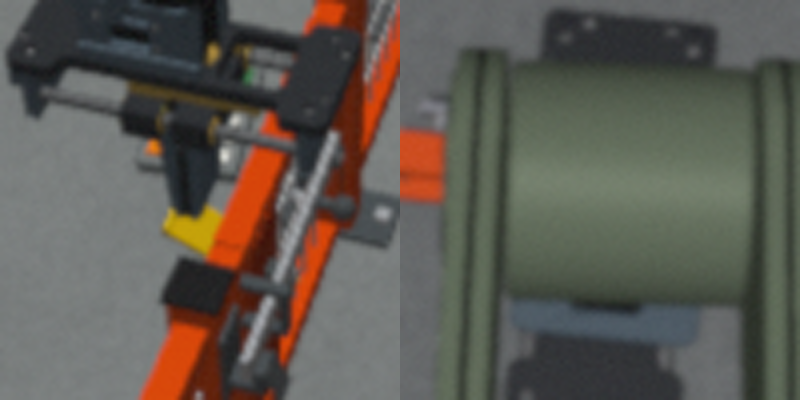

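The crop shows the shut fingertips just above the yellow pad (side crop about (190,215)) and in front of the gate, with the gripper body clear above the fence. I'll descend and feel for the pad.

Request:
arm_command(deltas="0 0 8 0 0 0 0; 0 0 8 0 0 0 0; 0 0 2 0 0 0 0; 0 0 0 0 0 0 0")

```text
time_s: 4.45
ee_pos: [453.2, -6.8, 210.7]
ee_rot: [-180.0, -0.0, 83.8]
force: [0.3, -0.1, -0.1]
gripper_width: 0.4
```

Request:
arm_command(deltas="0 0 1 0 0 0 0; 0 0 1 0 0 0 0; 0 0 0 0 0 0 0")

```text
time_s: 4.82
ee_pos: [453.3, -6.7, 209.0]
ee_rot: [180.0, -0.0, 83.9]
force: [-0.9, 0.3, -0.3]
gripper_width: 0.7
```

Request:
arm_command(deltas="0 0 1 0 0 0 0; 0 0 1 0 0 0 0; 0 0 0 0 0 0 0")

```text
time_s: 5.2
ee_pos: [453.3, -6.7, 206.9]
ee_rot: [180.0, -0.0, 83.9]
force: [-0.6, 1.3, 0.2]
gripper_width: 0.3
```

Request:
arm_command(deltas="0 0 1 0 0 0 0; 0 0 0 0 0 0 0")

```text
time_s: 5.45
ee_pos: [453.3, -6.7, 205.9]
ee_rot: [-180.0, -0.0, 83.9]
force: [-0.0, 0.4, -0.5]
gripper_width: 0.7
```

Request:
arm_command(deltas="0 0 1 0 0 0 0; 0 0 0 0 0 0 0")

```text
time_s: 5.7
ee_pos: [453.3, -6.7, 204.9]
ee_rot: [180.0, -0.0, 83.9]
force: [-0.3, -0.2, 0.9]
gripper_width: 0.5
```

Request:
arm_command(deltas="0 0 1 0 0 0 0; 0 0 0 0 0 0 0")

```text
time_s: 5.95
ee_pos: [453.3, -6.7, 204.0]
ee_rot: [180.0, -0.0, 83.9]
force: [-1.0, -0.1, 2.5]
gripper_width: 0.6
```

Request:
arm_command(deltas="0 0 1 0 0 0 0; 0 0 0 0 0 0 0")

```text
time_s: 6.2
ee_pos: [453.3, -6.7, 202.9]
ee_rot: [-180.0, -0.0, 83.9]
force: [-0.7, 0.1, 1.5]
gripper_width: 0.6
```

Request:
arm_command(deltas="0 0 1 0 0 0 0; 0 0 0 0 0 0 0")

```text
time_s: 6.45
ee_pos: [453.3, -6.8, 201.8]
ee_rot: [-180.0, -0.0, 83.9]
force: [-0.3, -0.5, 2.1]
gripper_width: 0.6
```

Request:
arm_command(deltas="0 0 1 0 0 0 0; 0 0 0 0 0 0 0")

```text
time_s: 6.7
ee_pos: [453.2, -6.8, 200.8]
ee_rot: [-180.0, 0.0, 83.9]
force: [-0.7, -1.0, 2.6]
gripper_width: 0.2
```

Request:
arm_command(deltas="0 0 1 0 0 0 0; 0 0 0 0 0 0 0")

```text
time_s: 6.95
ee_pos: [453.3, -6.8, 199.8]
ee_rot: [-180.0, 0.0, 83.9]
force: [0.1, -0.3, 1.7]
gripper_width: 0.6
```

Request:
arm_command(deltas="0 0 1 0 0 0 0; 0 0 0 0 0 0 0")

```text
time_s: 7.2
ee_pos: [453.2, -6.8, 198.8]
ee_rot: [-180.0, 0.0, 83.9]
force: [-0.7, -0.8, 2.0]
gripper_width: 0.4
```

Request:
arm_command(deltas="0 0 1 0 0 0 0; 0 0 0 0 0 0 0")

```text
time_s: 7.45
ee_pos: [453.2, -6.8, 197.9]
ee_rot: [-180.0, 0.0, 83.9]
force: [0.3, -1.4, 1.8]
gripper_width: 0.4
```

Request:
arm_command(deltas="0 0 1 0 0 0 0; 0 0 0 0 0 0 0")

```text
time_s: 7.7
ee_pos: [453.2, -6.7, 196.8]
ee_rot: [-180.0, -0.0, 83.9]
force: [-0.7, -1.0, 2.1]
gripper_width: 0.1
```

Request:
arm_command(deltas="0 0 0.7 0 0 0 0; 0 0 0 0 0 0 0")

```text
time_s: 7.95
ee_pos: [453.3, -6.7, 196.2]
ee_rot: [-180.0, -0.0, 83.9]
force: [-1.0, -1.4, 1.6]
gripper_width: 0.5
```

```bash
python3 -c "
from h import *
s=state();print(s['ee_pos'],s['force'])
S=grab_frame('side')[...,::-1].copy();print(state()['force'])
a=cv2.imread('pics/side0.png')
f=lambda I:cv2.resize(I[170:230,235:295],(400,400),interpolation=2)
cv2.imwrite('pics/c3.png',np.hstack([f(a),f(S)]))"
```

```text
[453.28193076  -6.69115112 196.16394324] [-0.9582147  -1.38353448  1.55783572]
[-0.95010748 -1.04845138  1.60962745]
```

View pics/c3.png

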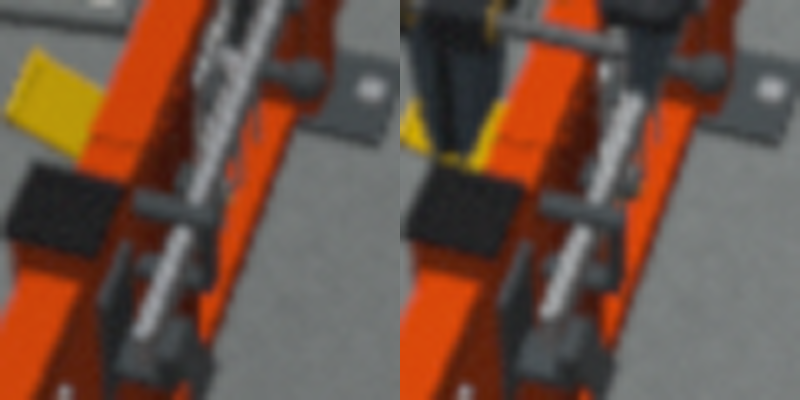

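The comparison shows the bar's end (crop (145,335) → (153,315)) about 3 px higher, so the bar is rising. I'll continue in small steps until I feel the firm stop.

Request:
arm_command(deltas="0 0 0.6 0 0 0 0; 0 0 0 0 0 0 0")

```text
time_s: 8.25
ee_pos: [453.3, -6.8, 195.6]
ee_rot: [180.0, -0.0, 83.9]
force: [-0.2, -1.3, 2.1]
gripper_width: 0.7
```

Request:
arm_command(deltas="0 0 0.6 0 0 0 0; 0 0 0 0 0 0 0")

```text
time_s: 8.5
ee_pos: [453.3, -6.8, 195.0]
ee_rot: [180.0, -0.0, 83.9]
force: [-1.1, -0.7, 2.8]
gripper_width: 0.4
```

```bash
python3 -c "
from h import *
for x in (0,9,12): print(x,proj('side',g2w(26,-145,195+x)))
S=grab_frame('side')[...,::-1].copy();a=cv2.imread('pics/side0.png')
# bright steel bar end: rows along bar
for n,I in(('0',a),('now',S)):
    g=cv2.cvtColor(I,cv2.COLOR_BGR2GRAY)[195:228,250:272]; 
    print(n);[print(195+i,g[i,:].argmax()+250,g[i].max()) for i in range(14,33)]
"
```

```text
0 [255.52625875 220.58364808]
9 [255.40304855 218.21303834]
12 [255.36157935 217.41515557]
0
209 260 149
210 260 155
211 259 147
212 259 147
213 258 138
214 258 145
215 258 152
216 257 146
217 257 150
218 257 148
219 256 144
220 269 116
221 269 118
222 270 118
223 271 116
224 271 117
225 271 118
226 269 118
227 268 118
now
209 260 161
210 260 163
211 259 156
212 259 157
213 258 155
214 258 159
215 258 158
216 257 130
217 271 124
218 271 122
219 270 122
220 270 124
221 270 125
222 270 125
223 270 123
224 270 123
225 270 125
226 269 126
227 268 127
```

The bar end moved from row 219.5 to about 216.3, which is roughly 12 mm of lift, so it's close to or past clear. A few finer steps will find the stop.

Request:
arm_command(deltas="0 0 0.4 0 0 0 0; 0 0 0 0 0 0 0")

```text
time_s: 8.8
ee_pos: [453.4, -6.8, 194.8]
ee_rot: [180.0, 0.0, 83.9]
force: [-1.3, -1.1, 3.8]
gripper_width: 0.4
```

Request:
arm_command(deltas="0 0 0.3 0 0 0 0; 0 0 0 0 0 0 0")

```text
time_s: 9.05
ee_pos: [453.5, -6.8, 194.6]
ee_rot: [180.0, 0.0, 83.9]
force: [-1.5, -1.4, 4.8]
gripper_width: 0.6
```

Request:
arm_command(deltas="0 0 0.3 0 0 0 0; 0 0 0 0 0 0 0")

```text
time_s: 9.3
ee_pos: [453.5, -6.8, 194.4]
ee_rot: [180.0, 0.0, 83.9]
force: [-1.7, -1.2, 6.2]
gripper_width: 0.4
```

The stop starts near z=195.0 and the force is a gentle 6 N. Moving inward along the sloped pad will ease it slightly. Now I'll push forward in small steps to meet the plate.

Request:
arm_command(deltas="0 1 0 0 0 0 0; 0 0 0 0 0 0 0")

```text
time_s: 9.55
ee_pos: [454.6, -7.1, 194.4]
ee_rot: [179.9, 0.0, 83.9]
force: [-1.0, -1.7, 6.3]
gripper_width: 0.4
```

Request:
arm_command(deltas="0 1 0 0 0 0 0; 0 0 0 0 0 0 0")

```text
time_s: 9.8
ee_pos: [455.6, -7.3, 194.4]
ee_rot: [179.9, 0.0, 83.9]
force: [-0.8, -1.7, 5.6]
gripper_width: 0.2
```

Request:
arm_command(deltas="0 1 0 0 0 0 0; 0 0 0 0 0 0 0")

```text
time_s: 10.05
ee_pos: [456.6, -7.4, 194.4]
ee_rot: [180.0, 0.0, 83.9]
force: [-1.1, -2.9, 4.5]
gripper_width: 0.4
```

Request:
arm_command(deltas="0 1 0 0 0 0 0; 0 0 0 0 0 0 0")

```text
time_s: 10.3
ee_pos: [457.5, -7.6, 194.4]
ee_rot: [180.0, 0.0, 83.9]
force: [-1.2, -3.0, 6.2]
gripper_width: 0.5
```

Request:
arm_command(deltas="0 1 0.2 0 0 0 0; 0 0 0 0 0 0 0")

```text
time_s: 10.55
ee_pos: [458.6, -7.8, 194.3]
ee_rot: [179.9, 0.1, 83.9]
force: [-1.1, -3.4, 6.7]
gripper_width: 0.5
```

Request:
arm_command(deltas="0 1 0.2 0 0 0 0; 0 0 0 0 0 0 0")

```text
time_s: 10.8
ee_pos: [459.7, -8.0, 194.2]
ee_rot: [179.9, 0.1, 83.9]
force: [-1.0, -3.2, 7.1]
gripper_width: 0.4
```

Request:
arm_command(deltas="-0.4 1.5 0 0 0 -0.5 0; -0.3 1.5 0 0 0 -0.5 0; 0 0 0 0 0 0 0")

```text
time_s: 11.18
ee_pos: [462.8, -8.7, 194.2]
ee_rot: [179.9, 0.0, 84.9]
force: [-1.3, -2.6, 6.0]
gripper_width: 0.6
```

Request:
arm_command(deltas="-0.3 1.5 0 0 0 -0.5 0; -0.3 1.5 0 0 0 -0.5 0; 0 0 0 0 0 0 0")

```text
time_s: 11.55
ee_pos: [465.9, -9.4, 194.2]
ee_rot: [179.9, 0.0, 85.9]
force: [0.6, -1.6, 6.6]
gripper_width: 0.8
```

```bash
python3 -c "
from h import *
S=grab_frame('side')[...,::-1].copy();s=state();print(s['ee_pos'],s['force'],s['ee_rot'])
cv2.imwrite('pics/c4.png',cv2.resize(S[160:240,225:305],(600,600),interpolation=2))"
```

```text
[465.83748915  -9.42465262 194.22232118] [ 0.43028705 -1.0491898   6.58688911] [1.79887443e+02 1.28784770e-02 8.58615774e+01]
```

View pics/c4.png

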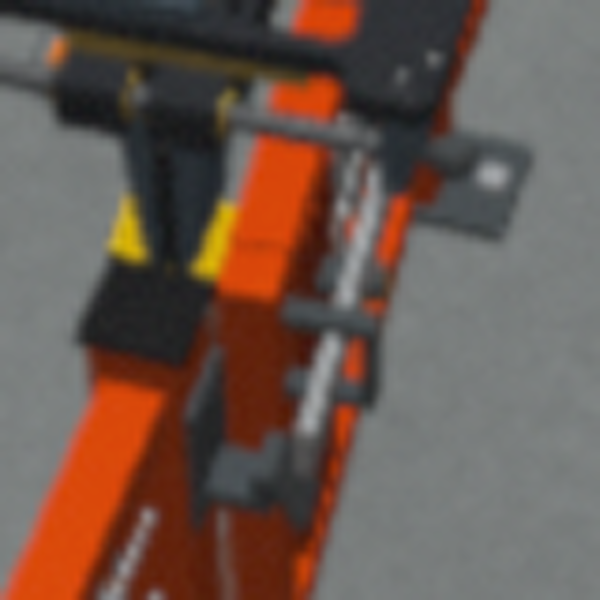

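The gate stands clearly proud of the post, and the bar's end (crop (305,440)) is riding up over the hook's lip. It's moving freely, so I'll keep the lever down and carry on along the arc.

Request:
arm_command(deltas="-0.3 2 0 0 0 -0.6 0; -0.3 2 0 0 0 -0.6 0; -0.3 2 0 0 0 -0.6 0; 0 0 0 0 0 0 0")

```text
time_s: 12.1
ee_pos: [471.9, -10.6, 194.3]
ee_rot: [179.9, 0.0, 87.7]
force: [0.2, -2.2, 6.4]
gripper_width: 0.7
```

Request:
arm_command(deltas="-0.3 2 0 0 0 -0.6 0; -0.3 2 0 0 0 -0.6 0; -0.3 2 0 0 0 -0.6 0; 0 0 0 0 0 0 0")

```text
time_s: 12.6
ee_pos: [478.0, -11.6, 194.3]
ee_rot: [179.9, -0.0, 89.5]
force: [0.2, -0.7, 5.8]
gripper_width: 0.5
```

Request:
arm_command(deltas="-0.3 2 0 0 0 -0.6 0; -0.3 2 0 0 0 -0.6 0; -0.3 2 0 0 0 -0.6 0; -0.3 2 0 0 0 -0.6 0; 0 0 0 0 0 0 0")

```text
time_s: 13.22
ee_pos: [486.0, -12.5, 194.3]
ee_rot: [179.9, -0.0, 91.9]
force: [-0.7, -0.3, 5.7]
gripper_width: 0.4
```

```bash
python3 -c "
from h import *
S=grab_frame('side')[...,::-1].copy();s=state();print(s['ee_pos'],s['force'],s['ee_rot'])
cv2.imwrite('pics/c5.png',cv2.resize(S[160:240,225:305],(600,600),interpolation=2))"
```

```text
[486.01390307 -12.47043382 194.28788561] [-0.20657892 -0.72418803  5.88108993] [ 1.79850927e+02 -3.12144815e-02  9.18473653e+01]
```

View pics/c5.png

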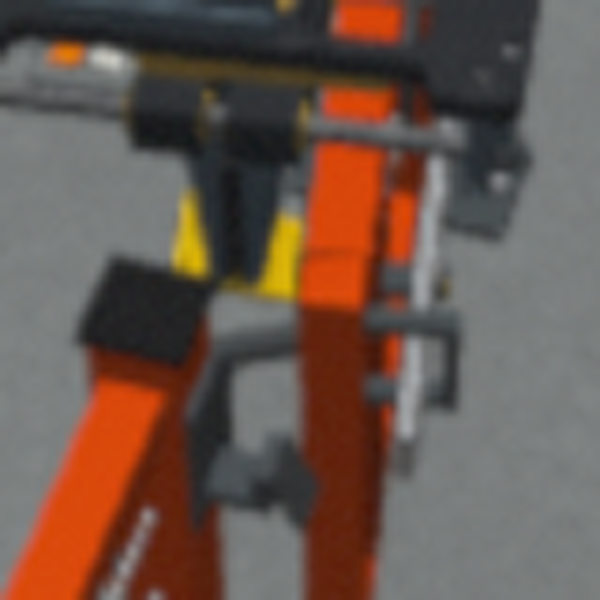

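The gate's top corner (crop (340,300)) is now well past the hook at (260,480), with the bar free on the customers' side. The forces are low and steady, so I'll continue along the same arc at a modest speed.

Request:
arm_command(deltas="-0.4 3 0 0 0 -0.95 0; -0.6 4.5 0 0 0 -1.4 0; -0.6 5 0 0 0 -1.55 0; -0.6 5 0 0 0 -1.55 0; -0.6 5 0 0 0 -1.55 0")

```text
time_s: 13.9
ee_pos: [508.4, -13.2, 194.2]
ee_rot: [179.9, -0.0, 98.9]
force: [-0.8, 0.4, 6.9]
gripper_width: 0.2
```

Request:
arm_command(deltas="-0.6 5 0 0 0 -1.55 0; -0.6 5 0 0 0 -1.55 0; -0.6 5 0 0 0 -1.55 0; -0.6 5 0 0 0 -1.55 0; -0.6 5 0 0 0 -1.55 0")

```text
time_s: 14.52
ee_pos: [533.4, -10.9, 194.3]
ee_rot: [179.9, -0.0, 106.6]
force: [-0.7, 0.7, 6.4]
gripper_width: 0.3
```

```bash
cat >> h.py <<'E'
def rel(phi=None):
    s=state();hx=g2w(0,125,0)[:2];phi=s['ee_rot'][2]-83.85 if phi is None else phi
    a=np.radians(phi+YAW);ex=np.array([np.cos(a),np.sin(a)]);ey=np.array([-ex[1],ex[0]]);r=s['ee_pos'][:2]-hx
    print("phi",phi,"rel",r@ex,r@ey,"F gate",s['force'][:2]@ex,s['force'][:2]@ey,s['force'][2],s['ee_pos'],s['qpos'].round(0))
E
python3 -c "
from h import *
rel()"
```

```text
phi 22.79195098225422 rel -24.330006065314816 -186.30519464680052 F gate -0.4482228258433641 0.8156854234782338 6.417839163306094 [533.43650762 -10.88872066 194.28044658] [ -2.  15.  97.   0.  68. -19.]
```

Steady. Carrying on.

Request:
arm_command(deltas="-0.6 5 0 0 0 -1.55 0; -0.6 5 0 0 0 -1.55 0; -0.6 5 0 0 0 -1.55 0; -0.6 5 0 0 0 -1.55 0; -0.6 5 0 0 0 -1.55 0")

```text
time_s: 15.15
ee_pos: [557.9, -5.2, 194.3]
ee_rot: [179.9, -0.0, 114.4]
force: [-1.5, 1.6, 7.0]
gripper_width: 0.7
```

Request:
arm_command(deltas="-0.6 5 0 0 0 -1.55 0; -0.6 5 0 0 0 -1.55 0; -0.6 5 0 0 0 -1.55 0; -0.6 5 0 0 0 -1.55 0; -0.6 5 0 0 0 -1.55 0")

```text
time_s: 15.78
ee_pos: [581.4, 3.6, 194.3]
ee_rot: [179.9, -0.0, 122.1]
force: [-1.3, 0.4, 6.4]
gripper_width: 0.7
```

Request:
arm_command(deltas="-0.6 5 0 0 0 -1.55 0; -0.6 5 0 0 0 -1.55 0; -0.6 5 0 0 0 -1.55 0; -0.6 5 0 0 0 -1.55 0; -0.6 5 0 0 0 -1.55 0")

```text
time_s: 16.4
ee_pos: [603.5, 15.6, 194.3]
ee_rot: [179.9, 0.0, 129.9]
force: [-0.5, 0.3, 5.4]
gripper_width: 0.3
```

```bash
python3 -c "
from h import *
rel()
S=grab_frame('side')[...,::-1].copy()
cv2.imwrite('pics/c6.png',cv2.resize(S[90:290,190:400],(630,600),interpolation=2))"
```

```text
phi 46.043707178905265 rel -25.13658446630015 -186.2232445773942 F gate -0.20847906429598095 0.561773478377895 5.380416378307717 [603.54292697  15.5817669  194.29557165] [  0.  22.  88.   0.  71. -40.]
```

View pics/c6.png

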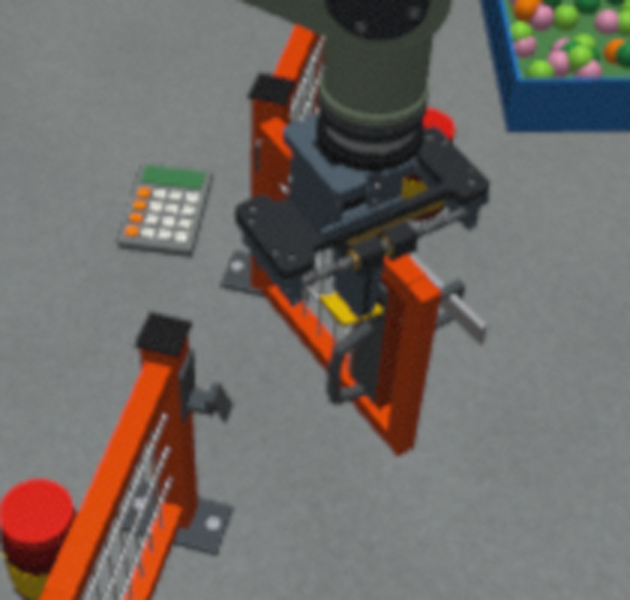

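The gate stands about 46° open, with the fingers on the pad and everything else untouched. About 28° more will do.

Request:
arm_command(deltas="-0.6 5 0 0 0 -1.55 0; -0.6 5 0 0 0 -1.55 0; -0.6 5 0 0 0 -1.55 0; -0.6 5 0 0 0 -1.55 0; -0.6 5 0 0 0 -1.55 0")

```text
time_s: 17.08
ee_pos: [623.9, 30.4, 194.3]
ee_rot: [179.9, 0.0, 137.6]
force: [-1.7, 0.4, 5.8]
gripper_width: 0.6
```

Request:
arm_command(deltas="-0.6 5 0 0 0 -1.55 0; -0.6 5 0 0 0 -1.55 0; -0.6 5 0 0 0 -1.55 0; -0.6 5 0 0 0 -1.55 0; -0.6 5 0 0 0 -1.55 0")

```text
time_s: 17.7
ee_pos: [642.0, 47.7, 194.3]
ee_rot: [179.9, 0.1, 145.4]
force: [0.1, -0.7, 5.0]
gripper_width: 0.6
```

Request:
arm_command(deltas="-0.6 5 0 0 0 -1.55 0; -0.6 5 0 0 0 -1.55 0; -0.6 5 0 0 0 -1.55 0; -0.6 5 0 0 0 -1.55 0; -0.6 5 0 0 0 -1.55 0")

```text
time_s: 18.32
ee_pos: [657.8, 67.4, 194.4]
ee_rot: [179.9, 0.1, 153.1]
force: [-0.9, -0.5, 5.7]
gripper_width: 0.2
```

Request:
arm_command(deltas="-0.5 4 0 0 0 -1.25 0; -0.4 3 0 0 0 -0.95 0; -0.2 2 0 0 0 -0.6 0; -0.1 1 0 0 0 -0.3 0; 0 0 0 0 0 0 0")

```text
time_s: 18.95
ee_pos: [663.4, 75.9, 194.4]
ee_rot: [179.9, 0.1, 156.2]
force: [0.7, -0.7, 4.7]
gripper_width: 0.9
```

```bash
python3 -c "
from h import *
rel()"
```

```text
phi 72.35119159609229 rel -25.684169371523197 -186.1994919364531 F gate -0.386581385069754 -0.9238085187569356 4.68158899251492 [663.39382025  75.94402344 194.40697848] [  6.  27.  78.   0.  74. -61.]
```

Request:
arm_command(deltas="-0.2 2 0 0 0 -0.6 0; -0.4 3 0 0 0 -0.95 0; -0.4 3 0 0 0 -0.95 0; -0.2 2 0 0 0 -0.6 0; -0.1 1 0 0 0 -0.3 0")

```text
time_s: 19.58
ee_pos: [668.9, 85.4, 194.4]
ee_rot: [179.9, 0.1, 159.6]
force: [0.3, -0.3, 5.8]
gripper_width: 0.4
```

Request:
arm_command(deltas="0 0 0 0 0 0 0; 0 -0.5 -2 0 0 0 0; 0 -0.5 -3 0 0 0 0; 0 -0.5 -4 0 0 0 0; 0 -0.5 -5 0 0 0 0")

```text
time_s: 20.2
ee_pos: [666.7, 83.3, 207.4]
ee_rot: [-180.0, -0.1, 159.6]
force: [-0.7, -0.5, 0.7]
gripper_width: 0.5
```

Request:
arm_command(deltas="0 -2 -8 0 0 0 0; 0 -2 -15 0 0 0 0; 0 -2 -25 0 0 0 0; 0 0 -35 0 0 0 0; 0 0 -40 0 0 0 0")

```text
time_s: 20.82
ee_pos: [664.7, 77.3, 332.3]
ee_rot: [-180.0, -0.0, 159.6]
force: [0.3, 1.1, 1.1]
gripper_width: 0.2
```

```bash
python3 -c "
from h import *
rel()
"
```

```text
phi 75.7417038805275 rel -34.937713996937475 -185.10486623507265 F gate 1.1284394872492691 0.0671564974759365 1.0948675061027198 [664.69453038  77.28837497 332.33976159] [  6.  25.  62.  -0.  92. -64.]
```

Request:
arm_command(deltas="30 -11 0 0 0 0 0; 42 -16 0 0 0 0 0; 42 -16 0 0 0 0 0; 42 -16 0 0 0 0 0; 42 -16 0 0 0 0 0")

```text
time_s: 21.45
ee_pos: [451.8, 76.1, 331.7]
ee_rot: [180.0, 0.1, 159.6]
force: [-0.2, 1.2, 0.8]
gripper_width: 0.8
```

Request:
arm_command(deltas="42 -16 0 0 0 0 0; 30 -11 0 0 0 0 0; 20 -7 0 0 0 0 0; 0 0 0 0 0 0 0; 0 0 0 0 0 0 0")

```text
time_s: 22.08
ee_pos: [356.3, 76.5, 330.9]
ee_rot: [180.0, 0.1, 159.6]
force: [0.9, -0.3, -1.0]
gripper_width: 0.4
```

```bash
python3 -c "
from h import *
s=state();print(s['ee_pos'],s['force'],s['time_s'])
T=grab_frame('top')[...,::-1].copy();S=grab_frame('side')[...,::-1].copy()
cv2.imwrite('pics/c7.png',np.vstack([cv2.resize(T[60:300],(560,240)),S[80:380]]))
h=g2w(0,125,235)
for d in(70,76,80): 
    a=np.radians(d+YAW); print(d,proj('top',h+240*np.array([np.sin(a),-np.cos(a),0])))
print(proj('top',h))"
```

```text
[356.29639186  76.54217147 330.86472144] [ 0.9290221  -0.30641512 -1.04405265] 22.075
70 [243.81149296  93.89093305]
76 [232.03464769  88.93963525]
80 [223.91775776  86.31721034]
[188.26592985 203.24642279]
```

View pics/c7.png

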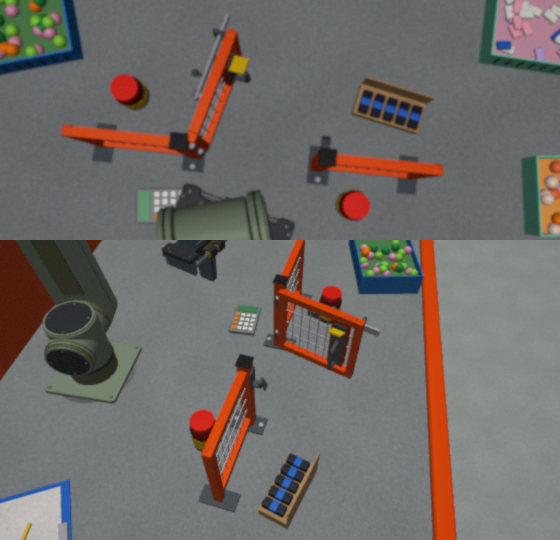

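The gate's free end is at about (234,92) in the top view, which matches 75–76° open (about 1.31 rad). The jars, box and calculator are where they were, and the arm is clear. Handing in.

```bash
python3 -c "
from workcell import *
print(job_done())"
```

```text
the job is handed in; nothing more can be done
None
```

The service gate is open at about 75–76° (1.31–1.33 rad, short of the 1.40 stop) and stands there by itself. I handed the job in at about 22 s of the 50 s allowed.

- **Lever:** I pressed it with the shut fingers in small steps until I felt the firm stop. The force read there stayed at about 7 N or less, against about 2 N while the bar was lifting.
- **Latch:** In the side picture the bar's end rose about 12 mm, against the 10.4 mm it needs to clear the catch.
- **Swing:** I kept the lever down past the catch and all through the swing. I moved along the hinge arc at up to 40 mm/s, with sideways forces of about 3.5 N or less. Then I lifted off slowly and drew the arm back.

**Last checks:** the final pictures show the gate's free end where a 75–76° opening should put it. The jars, chocolate box and calculator look unmoved, though the arm partly hides the calculator from above. The arm is clear and touching nothing.

**Not pinned down:** force noise of up to about 1 N hid the exact point where the bar began to lift. I went by the firm stop and the bar's rise in the picture instead. No check failed.

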